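# Set the board fixture's screw stop to a gauge, taking up the slack

### The arm

A 6-joint arm with a two-finger parallel gripper is mounted at the origin on the work surface. World frame = base frame: x ahead of the robot, y to its left, z up, the work surface at z = 0. Lengths are in m, angles in degrees, forces in N, time in s.
With the tool pointing down it reaches from about 0.35 to 0.875 m from the base axis. Payload 4.2 kg.
Tool frame: the origin (TCP) lies on the centre line of the jaws, within the pads' length; the fingertips stand 25 mm ahead of it and the grasp point (between the pads) lies 6 mm ahead of it; z points along the fingers, y is the line along which they close (so a half turn about z gives the same grasp; the last joint's range is limited). The gripper opens to 87 mm and grips with 3 to 60 N. Pads are 19 mm wide; open, the fingers measure 117 mm over their backs; the gripper's body (75 mm by 190 mm) begins 51 mm behind the grasp point.
Start: joints at [-48.954, 22.042, 0.453, 0, -68.411, -14.817], TCP at [0.276, -0.561, 0.248] pointing down, gripper open.
Joint ranges: [-179.83, 179.83], [-69.29, 118.12], [-61.27, 80.66], [-181.25, 117.63], [-171.15, -9.14], [-177.46, 177.46]. Speed limits (degrees/s): [159.86, 159.86, 180, 180, 180, 180].

### API

Orientations are given as a 3x3 rotation matrix whose columns are the frame's x, y, z axes.
In Python, from station import r gives the robot as it stands.
- The arm moves only by the tool move_arm, never from a script. Its argument "series" is a list of rows, each an object with "grip": the opening, from 0 (shut) to 1 (fully open); "xyz": the shift along the tool's x, y, z in mm, a list of three; "angular": the turn, a rotation vector about the tool's x, y, z in rad, a list of three. A call has 1 to 10 rows; each row is the pose to reach, as a shift and turn from the pose commanded when the call began, along the tool's axes at that moment; what a row does not reach only later rows make up. A row lasts 1/10 s, in which the tool goes at most 50 mm and 8.59 degrees, less where a joint would pass 70% of its speed; a pose out of reach is approached as far as the arm can. A call with a gripper value outside its range is refused whole. The fingers move at their own pace and stop on an object; the grip force is fixed at half the most. Time passes only in rows, so rows that repeat a pose let the fingers close. It gives the time, the measured TCP pose, the force, the opening and the grip force at its end, in the units of the state.
- r.sense(): the state, without advancing time (a new reading comes with each control period).
- r.capture(name): name is "side" or "top" or "wrist"; returns a dict with "img" (400x640x3 uint8, red, green, blue), "camera_matrix" (3x3 intrinsics, pixels), "rvec" (rotation vector, rad) and "tvec" (3), from world to camera coordinates, as OpenCV has them; the wrist camera has in their place "hand_eye" (4x4, takes a point from camera to tool coordinates, whose origin is the TCP and whose axes are the flange's). Camera axes: x right, y down, z forward; pixel columns grow to the right and rows downward; lengths in m; the calibration is good to about 2 mm. The wrist camera is an equidistant fisheye: a pixel r from the principal point sees the ray r / f radians off the axis. A picture is of the moment at which its call begins: read the wrist's pose just before it. There is no depth.
- r.finish_job(): hands the job in; it is judged then, once.
The state is a dict: "time_s": time; "joints": joint angles; "joint_velocities": joint speeds; "effort": joint torques, N m; "tcp_pos": TCP position; "ee_rot": TCP orientation; "wrist_force": force on the tool from outside, world axes, zero at the start; "moment": the same for the moment, N m; "gripper_width": opening from 0.0 (shut) to 1.0 (fully open); "gripper_force": force on a finger pad.
Only numpy, scipy, OpenCV 4.12 (cv2) and the standard library are available. Lean on these libraries where they do the work, as an engineer would, in place of code of your own. Each camera call takes 0.05 s, during which the arm holds its last target. There are 200 camera calls.

### The job

Set the sliding stop of the board fixture to the longer of the two steel gauges. Its screw has slack, so first wind the stop out until the gap is a good 8 mm wider than the gauge, stand the gauge flat and square in the middle of the gap near the fence and let go of it, then wind the stop in with the knob, from the open side only, until it holds the gauge against the fence: snug but light, about 10 N, never over 25 N. Leave the knob there, with the slack taken up, and leave the other things on the bench alone.

Things in the scene. Friction and masses are not known exactly. Their poses are not given: they have to be found in the camera images.
- fixture: fixed board fixture: dark steel bed 120 x 340 x 12 mm with a grey gearbox. Origin at table level; the bed spans x -60..60 mm and y -210..130 mm of its frame, z up. Its +y axis is the closing direction of the stop. Fence and stop stand on the bed (top at z = 12 mm). The gearbox, 60 x 60 mm, top at z = 45 mm, is centred at (0, -155) mm.
- fence: fixed aluminium fence bar on the bed, 90 mm along x, 16 mm thick, 26 mm high. Origin on its working face, at bed level, at (0, 70, 12) mm in the fixture's frame; the face looks to -y, towards the stop. Same axes as the fixture.
- stop: sliding aluminium stop on the bed, 90 mm along x, 20 mm thick, 26 mm high, with a fork behind it round the nut. Origin on its working face (looks to +y, to the fence) at bed level; axes as the fixture's, x = 0, z = 12 mm there. Gap = 70 mm minus its y in the fixture's frame: 52 to 58 mm at the start, 43 to 80 mm possible. It slides with about 2.5 N of drag.
- nut: brass nut block, 34 x 16 x 20 mm, in the fork of the stop; origin at its centre. It has 4 mm of play in the fork: in the stop's frame at y = -28 mm it drives the stop inwards, at -32 mm outwards, between them it drives nothing. It moves with the knob only, 6 mm per rad.
- knob (a joint): knob angle, rad; grows clockwise seen from above, which closes the stop (anticlockwise opens). 6 mm of travel per rad, but after a reversal the first 4 mm (0.67 rad) move only the nut. About 0.1 N m of friction; it stays where it is left. Each 10 N of the stop's push adds 0.06 N m. At 0 its flats are square with the fixture's x and y.
- knob_grip (a point): point on the axis of the square black plastic knob on the gearbox, at the height to grip, 71 mm above the table. The knob is 26 x 26 mm, 30 mm high, its top at 83 mm, underside at 53 mm above the table, gearbox top at 45 mm. Axes: z up, x and y normal to its flats; it turns with the knob.
- gauge: the longer steel gauge, loose, 0.2 to 0.4 kg: a bar 60 mm long (its y axis), 30 mm wide, 22 mm high, with a grip rib on top 12 mm wide (x), 38 mm long, 22 mm high; 44 mm high in all. Origin at the centre of its underside, z up. Stiff: after touch the push rises by some 250 N per rad of knob.
- short_gauge: the shorter steel gauge, same shape but only 42 mm long; not needed, to be left alone.
- wash_bottle: clear wash bottle, 54 mm wide, 130 mm high; leave alone. Origin at the underside.
- solvent_jar: blue jar with steel cap, 60 mm wide, 85 mm high; leave alone. Origin at the underside.
- driver: screwdriver lying on the bench, 170 mm long along its x; leave alone.
- tape: roll of paper tape lying flat, 80 mm wide, 20 mm high; leave alone.
- brush: small brush lying on the bench, 160 mm long along its x; leave alone.
Things that resemble listed ones, but are neither listed nor needed, are in the scene too. What is shaped like the gauge but turquoise is not meant.

How it is judged:
By the outcome, as a careful person would: the job done as asked, in the order asked, and still so for the second after the job is handed in, with the robot touching nothing.
It also fails if it takes over 72 s, if anything falls off the work surface, if the arm or the gripper's body presses on something with over 40 N, if the wrist force passes 120 N, or if a joint passes its speed limit or range.

## Working session

There is one attempt and no reset: what is moved stays moved. The work goes in short steps, Python scripts to look and compute and a tool call to move; the robot and the scene stay as the last step left them, time stands still between calls to the robot, and variables do not carry over. Pictures are saved under pics/ and viewed, at most 10 in all, crops included, and the job is handed in when it is done.

Besides the shell and the picture viewer there is one more tool, called as name([rows], argument=value, ...), one row to a line, values as JSON. move_arm: Moves the arm, as the interface text tells. Its arguments: {"type":"object","properties":{"series":{"type":"array"}},"required":["series"]}

```bash
mkdir -p pics; ls; python3 - <<'E'
from station import r
import cv2,pickle
d={}
for n in("side","top","wrist"):
    c=r.capture(n);d[n]=c;cv2.imwrite(f"pics/{n}0.png",c["img"][:,:,::-1])
    print(n,{k:v for k,v in c.items() if k!="img"})
pickle.dump(d,open("d0.pkl","wb"))
print(r.sense())
E
```

```text
pics
side {'camera_matrix': array([[451.49895306,   0.        , 315.35655463],
       [  0.        , 451.49895306, 193.12184604],
       [  0.        ,   0.        ,   1.        ]]), 'rvec': array([ 0.72264599, -2.43073106,  1.29545398]), 'tvec': array([0.4324397 , 0.20067457, 0.89095794])}
top {'camera_matrix': array([[442.02676687,   0.        , 314.52980156],
       [  0.        , 442.02676687, 202.40368446],
       [  0.        ,   0.        ,   1.        ]]), 'rvec': array([ 2.18356331, -2.22025199,  0.07511538]), 'tvec': array([0.00513844, 0.52382523, 1.10409739])}
wrist {'camera_matrix': array([[309.70691629,   0.        , 319.38534985],
       [  0.        , 309.70691629, 201.42696625],
       [  0.        ,   0.        ,   1.        ]]), 'hand_eye': array([[-5.03347673e-04, -9.57936676e-01, -2.86979219e-01,
         7.95941003e-02],
       [ 9.99999786e-01, -6.01775791e-04,  2.54776410e-04,
        -9.05867190e-04],
       [-4.16756813e-04, -2.86979030e-01,  9.57936774e-01,
        -1.38364100e-01],
       [ 0.00000000e+00,  0.00000000e+00,  0.00000000e+00,
         1.00000000e+00]])}
{'time_s': 0.15, 'joints': array([-4.89529314e+01,  2.20813017e+01,  3.99233870e-01, -2.02350125e-02,
       -6.84097102e+01, -1.48159709e+01]), 'joint_velocities': array([-0.06611673, -0.21214829,  0.16468517,  0.15087418, -0.00916825,
       -0.0372763 ]), 'effort': array([-1.00909663e-04, -3.91052091e+01,  1.87586957e+01,  4.22232717e+00,
        1.23927486e-02, -1.34429779e-04]), 'tcp_pos': array([ 0.2760845 , -0.56027743,  0.24671477]), 'ee_rot': array([[-8.97076118e-01, -4.41875313e-01, -8.04211186e-04],
       [-4.41876035e-01,  8.97074993e-01,  1.42368109e-03],
       [ 9.23482151e-05,  1.63251196e-03, -9.99998663e-01]]), 'wrist_force': array([ 0.26089709, -0.17910255,  0.1749227 ]), 'moment': array([ 0.05345171,  0.04440866, -0.00494256]), 'gripper_force': 0.0, 'gripper_width': 0.9997738478105045}
```

View pics/top0.png

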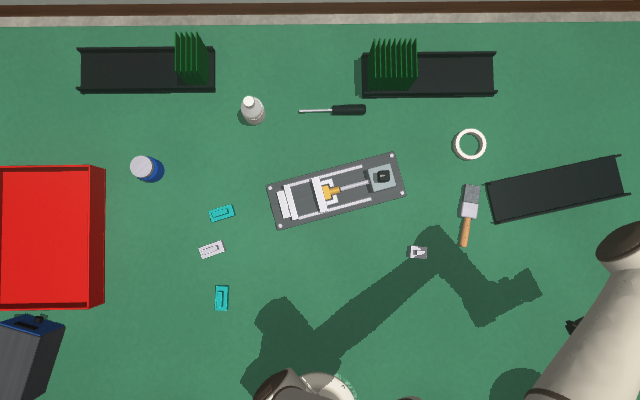

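View pics/side0.png

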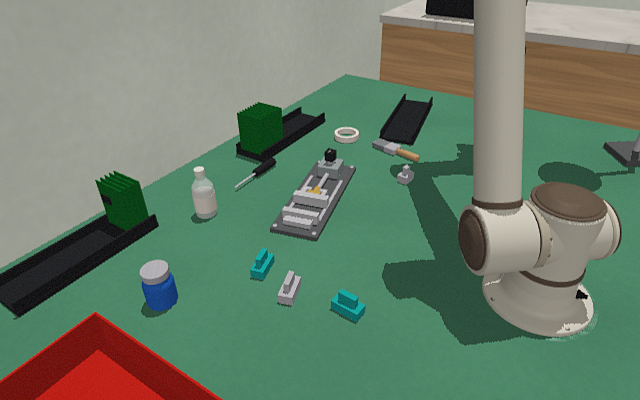

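The top view shows these candidates for the gauge:
- Steel bar at (211,249), the longer one.
- Steel bar at (418,252), the shorter one.
- Turquoise look-alikes at (222,213) and (222,298).

By the description I choose (211,249). The fixture runs from its fence at (287,203) to the knob at (383,176).

```bash
cat > h.py <<'E'
import numpy as np,cv2,pickle
from scipy.spatial.transform import Rotation as R
def ray(c,px,pose=None):
    """camera centre and unit world rays for pixels (N,2)"""
    px=np.atleast_2d(np.array(px,float));K=c["camera_matrix"]
    q=(px-K[:2,2])/[K[0,0],K[1,1]]
    if "hand_eye" in c:
        th=np.linalg.norm(q,axis=1,keepdims=True)
        d=np.hstack([np.sin(th)*q/np.maximum(th,1e-9),np.cos(th)])
        H=c["hand_eye"];p,Q=pose
        return p+Q@H[:3,3],d@(Q@H[:3,:3]).T
    M=cv2.Rodrigues(c["rvec"])[0]
    return -M.T@c["tvec"],np.hstack([q,np.ones((len(q),1))])@M
def plane(c,px,z,pose=None):
    o,d=ray(c,px,pose);return o+d*((z-o[2])/d[:,2:])
def proj(c,X,pose=None):
    X=np.atleast_2d(np.array(X,float));K=c["camera_matrix"]
    if "hand_eye" in c:
        H=c["hand_eye"];p,Q=pose
        v=((X-p)@Q-H[:3,3])@H[:3,:3]
        n=np.linalg.norm(v[:,:2],axis=1,keepdims=True)
        return v[:,:2]/n*np.arctan2(n,v[:,2:])*K[0,0]+K[:2,2]
    return cv2.projectPoints(X,c["rvec"],c["tvec"],K,None)[0][:,0]
E
python3 - <<'E'
from h import *
d=pickle.load(open("d0.pkl","rb"));c=d["top"];im=c["img"]
hsv=cv2.cvtColor(im,cv2.COLOR_RGB2HSV)
# fixture: not green, in ROI
ng=((hsv[:,:,1]<90)).astype(np.uint8)
def blob(x0,y0,x1,y1,z):
    m=np.zeros_like(ng);m[y0:y1,x0:x1]=ng[y0:y1,x0:x1]
    cs=cv2.findContours(m,cv2.RETR_EXTERNAL,cv2.CHAIN_APPROX_NONE)[0]
    k=max(cs,key=cv2.contourArea)[:,0].astype(float)
    P=plane(c,k,z)[:,:2]
    rc=cv2.minAreaRect((P*1000).astype(np.float32));print(rc,cv2.boxPoints(rc).tolist())
blob(255,140,420,240,.012)
blob(195,235,230,262,.022)
blob(405,243,430,262,.022)
print(plane(c,[[270,187],[391,155],[403,193],[280,226]],.012))
big=cv2.resize(im[140:262,190:440],None,fx=3.2,fy=3.2,interpolation=cv2.INTER_CUBIC)
cv2.imwrite("pics/crop1.png",big[:,:,::-1])
E
```

```text
((554.1219482421875, -57.98529052734375), (121.12972259521484, 340.40740966796875), 14.124686241149902) [[453.8528747558594, 92.29283142089844], [536.9234008789062, -237.8230438232422], [654.3909912109375, -208.26341247558594], [571.3204956054688, 121.85246276855469]]
((411.87921142578125, 254.57162475585938), (32.49217987060547, 64.23367309570312), 18.675640106201172) [[386.2043762207031, 279.79522705078125], [406.7726745605469, 218.9436798095703], [437.5540466308594, 229.3480224609375], [416.9857482910156, 290.1995849609375]]
((396.0630187988281, -259.27606201171875), (47.780460357666016, 32.46735382080078), 88.37828826904297) [[379.15972900390625, -282.69732666015625], [411.61407470703125, -283.61614990234375], [412.96630859375, -235.85479736328125], [380.511962890625, -234.93597412109375]]
[[ 0.56485874  0.10856232  0.012     ]
 [ 0.6420035  -0.20102498  0.012     ]
 [ 0.54422652 -0.22907423  0.012     ]
 [ 0.46573826  0.0845247   0.012     ]]
```

View pics/crop1.png

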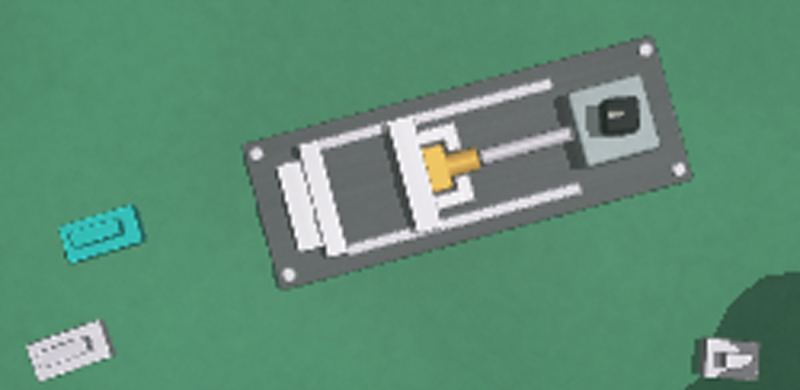

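The crop confirms the long steel bar at full-image (211,249) as the gauge; the short one is at (418,252). I'm going above the knob first.

move_arm([
  {"grip": 1,"xyz": [-447,215,60],"angular": [0,0,1.78]},
  {"grip": 1,"xyz": [-447,215,60],"angular": [0,0,1.78]},
  {"grip": 1,"xyz": [-447,215,60],"angular": [0,0,1.78]},
  {"grip": 1,"xyz": [-447,215,60],"angular": [0,0,1.78]},
  {"grip": 1,"xyz": [-447,215,60],"angular": [0,0,1.78]},
  {"grip": 1,"xyz": [-447,215,60],"angular": [0,0,1.78]},
  {"grip": 1,"xyz": [-447,215,60],"angular": [0,0,1.78]},
  {"grip": 1,"xyz": [-447,215,60],"angular": [0,0,1.78]},
  {"grip": 1,"xyz": [-447,215,60],"angular": [0,0,1.78]},
  {"grip": 1,"xyz": [-447,215,60],"angular": [0,0,1.78]},
])

```text
time_s: 1.15
tcp_pos: [0.5642, -0.1928, 0.1909]
ee_rot: [[-0.579, 0.816, -0.0], [0.816, 0.579, 0.0], [0.0, -0.0, -1.0]]
wrist_force: [0.2, -0.5, 0.0]
gripper_width: 1.005
gripper_force: 0.0
```

move_arm([
  {"grip": 1,"xyz": [0,0,0],"angular": [0,0,0.28]},
  {"grip": 1,"xyz": [0,0,0],"angular": [0,0,0.28]},
  {"grip": 1,"xyz": [0,0,0],"angular": [0,0,0.28]},
  {"grip": 1,"xyz": [0,0,0],"angular": [0,0,0.28]},
])

```text
time_s: 1.55
tcp_pos: [0.5632, -0.1945, 0.191]
ee_rot: [[-0.339, 0.941, -0.001], [0.941, 0.339, 0.0], [0.0, -0.0, -1.0]]
wrist_force: [0.0, -0.0, -0.5]
gripper_width: 0.997
gripper_force: 0.0
```

```bash
cat > look.py <<'E'
from station import r
import sys
from h import *
s=r.sense();c=r.capture("wrist");pose=(s["tcp_pos"],s["ee_rot"])
pickle.dump((c,pose),open(sys.argv[1]+".pkl","wb"))
cv2.imwrite(f"pics/{sys.argv[1]}.png",c["img"][:,:,::-1])
np.set_printoptions(precision=4,suppress=True)
print(s["time_s"],s["joints"],s["tcp_pos"],"yaw y",np.degrees(np.arctan2(s["ee_rot"][1,1],s["ee_rot"][0,1])),s["moment"],s["wrist_force"])
E
python3 look.py w1
```

```text
1.55 [  -3.4979   21.8096   -8.4495   -0.0026  -59.7709 -156.7001] [ 0.5632 -0.1945  0.191 ] yaw y 19.800728739434394 [-0.1308  0.0066  0.0378] [ 0.0181 -0.0384 -0.5488]
```

View pics/w1.png

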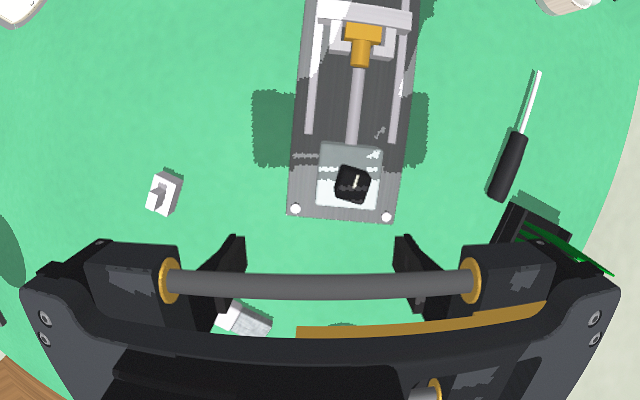

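The wrist view shows the knob at (352,184), slightly turned on the gearbox, with bed screws at (295,209) and (386,217).

```bash
python3 - <<'E'
from h import *
c,pose=pickle.load(open("w1.pkl","rb"));im=c["img"]
S=plane(c,[[294.5,209],[386,216.5]],.012,pose);print(S)
# screws in the fixture at approx (+-50?, -200): check with the top view
d=S[1]-S[0];print("screw x axis deg",np.degrees(np.arctan2(d[1],d[0])),np.linalg.norm(d))
g=im.max(axis=2);m=np.zeros(g.shape,np.uint8);m[160:208,328:378]=(g[160:208,328:378]<60)
cs=cv2.findContours(m,cv2.RETR_EXTERNAL,cv2.CHAIN_APPROX_NONE)[0];k=max(cs,key=cv2.contourArea)[:,0].astype(float)
P=plane(c,k,.083,pose)[:,:2]*1000
print(cv2.minAreaRect(P.astype(np.float32)))
# gearbox top
big=cv2.resize(im[130:230,275:415],None,fx=5,fy=5,interpolation=cv2.INTER_CUBIC)
y=np.array([-.244,.970]);x=np.array([.970,.244]);o=np.array([.5443,-.0192])
K=o-.155*y;q=[[*(K+.013*(a*x+b*y)),.083] for a,b in((1,1),(1,-1),(-1,-1),(-1,1))]
cv2.polylines(big,[((proj(c,q,pose)-[275,130])*5).astype(np.int32)],True,(255,0,0))
q=[[*(K+.03*(a*x+b*y)),.045] for a,b in((1,1),(1,-1),(-1,-1),(-1,1))]
cv2.polylines(big,[((proj(c,q,pose)-[275,130])*5).astype(np.int32)],True,(0,0,255))
cv2.imwrite("pics/w1c.png",big[:,:,::-1]);print(K)
E
```

```text
[[ 0.54590387 -0.22785082  0.012     ]
 [ 0.64336483 -0.20217143  0.012     ]]
screw x axis deg 14.761027202973676 0.10078725637403112
((581.1796264648438, -167.78273010253906), (27.42625617980957, 28.02121925354004), 3.702925205230713)
[ 0.58212 -0.16955]
```

View pics/w1c.png

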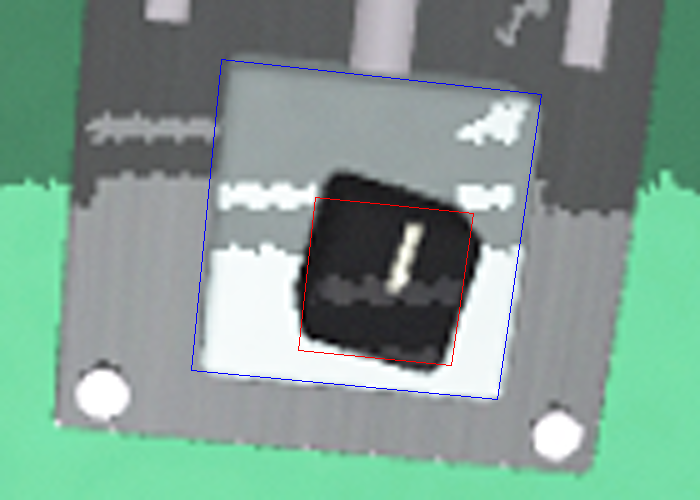

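The crop shows the knob turned about 10° clockwise of the fixture's axes, with its centre near (581,−168) mm.

move_arm([
  {"grip": 1,"xyz": [18.3,26,50],"angular": [0,0,-1.29]},
  {"grip": 1,"xyz": [18.3,26,50],"angular": [0,0,-1.29]},
  {"grip": 1,"xyz": [18.3,26,50],"angular": [0,0,-1.29]},
  {"grip": 1,"xyz": [18.3,26,50],"angular": [0,0,-1.29]},
  {"grip": 1,"xyz": [18.3,26,50],"angular": [0,0,-1.29]},
  {"grip": 1,"xyz": [18.3,26,50],"angular": [0,0,-1.29]},
  {"grip": 1,"xyz": [18.3,26,50],"angular": [0,0,-1.29]},
  {"grip": 1,"xyz": [18.3,26,50],"angular": [0,0,-1.29]},
  {"grip": 1,"xyz": [18.3,26,50],"angular": [0,0,-1.29]},
  {"grip": 1,"xyz": [18.3,26,50],"angular": [0,0,-1.29]},
])

```text
time_s: 2.6
tcp_pos: [0.5816, -0.169, 0.1414]
ee_rot: [[-0.998, -0.063, 0.0], [-0.063, 0.998, -0.0], [-0.0, -0.0, -1.0]]
wrist_force: [-0.3, -0.1, 0.1]
gripper_width: 1.004
gripper_force: 0.0
```

```bash
cat > stop.py <<'E'
import sys
from h import *
np.set_printoptions(precision=4,suppress=True)
c,pose=pickle.load(open(sys.argv[1]+".pkl","rb"));im=c["img"]
y=np.array([-.244,.970]);x=np.array([.970,.244]);o=np.array([.5443,-.0192])
# brightness along the fixture's y at the top height of the stop (38 mm), averaged over x
ys=np.arange(-30,75,1.)
for xs in ([-35,-25],[25,35]):
    v=[]
    for Y in ys:
        q=[[*(o+X/1000*x+Y/1000*y),.038] for X in np.arange(xs[0],xs[1],2)]
        p=proj(c,q,pose).astype(np.float32)
        v.append(cv2.remap(cv2.cvtColor(im,cv2.COLOR_RGB2GRAY),p[None,:,0].copy(),p[None,:,1].copy(),cv2.INTER_LINEAR).mean())
    v=np.array(v);print(xs,[(int(a),int(b)) for a,b in zip(ys,v)][::2])
E
python3 look.py w2; python3 stop.py w2
```

```text
2.6 [ -0.9037  25.4568 -10.5239   0.0006 -54.0098 -85.5128] [ 0.5816 -0.169   0.1414] yaw y 93.58388947676403 [-0.0016 -0.0016 -0.0187] [-0.3156 -0.1256  0.0913]
[-35, -25] [(-30, 207), (-28, 205), (-26, 208), (-24, 208), (-22, 208), (-20, 209), (-18, 210), (-16, 210), (-14, 205), (-12, 214), (-10, 215), (-8, 203), (-6, 218), (-4, 255), (-2, 254), (0, 254), (2, 254), (4, 254), (6, 254), (8, 254), (10, 254), (12, 255), (14, 224), (16, 140), (18, 142), (20, 142), (22, 141), (24, 142), (26, 141), (28, 142), (30, 142), (32, 142), (34, 142), (36, 142), (38, 143), (40, 141), (42, 142), (44, 142), (46, 142), (48, 142), (50, 152), (52, 167), (54, 170), (56, 168), (58, 169), (60, 167), (62, 169), (64, 169), (66, 171), (68, 169), (70, 217), (72, 255), (74, 254)]
[25, 35] [(-30, 195), (-28, 196), (-26, 197), (-24, 197), (-22, 197), (-20, 197), (-18, 194), (-16, 179), (-14, 177), (-12, 179), (-10, 178), (-8, 164), (-6, 157), (-4, 204), (-2, 201), (0, 201), (2, 201), (4, 198), (6, 199), (8, 198), (10, 195), (12, 201), (14, 165), (16, 133), (18, 134), (20, 134), (22, 134), (24, 134), (26, 135), (28, 134), (30, 134), (32, 134), (34, 134), (36, 134), (38, 133), (40, 134), (42, 134), (44, 134), (46, 133), (48, 133), (50, 144), (52, 145), (54, 132), (56, 135), (58, 135), (60, 133), (62, 133), (64, 133), (66, 135), (68, 134), (70, 157), (72, 195), (74, 194)]
```

The profile gives a gap of about 56 mm. I'm gripping the knob and winding out.

move_arm([
  {"grip": 1,"xyz": [0,0,35],"angular": [0,0,0]},
  {"grip": 1,"xyz": [0,0,64],"angular": [0,0,0]},
  {"grip": 0.5,"xyz": [0,0,64],"angular": [0,0,0]},
  {"grip": 0.2,"xyz": [0,0,64],"angular": [0,0,0]},
  {"grip": 0.2,"xyz": [0,0,64],"angular": [0,0,0]},
  {"grip": 0.2,"xyz": [0,0,64],"angular": [0,0,0]},
  {"grip": 0.2,"xyz": [0,0,64],"angular": [0,0,0]},
  {"grip": 0.2,"xyz": [0,0,64],"angular": [0,0,0]},
])

```text
time_s: 3.45
tcp_pos: [0.5821, -0.1685, 0.0781]
ee_rot: [[-0.998, -0.062, 0.001], [-0.062, 0.998, -0.0], [-0.001, -0.0, -1.0]]
wrist_force: [0.5, -0.1, -0.0]
gripper_width: 0.54
gripper_force: 0.0
```

```bash
cat > st.py <<'E'
from station import r
import numpy as np
np.set_printoptions(precision=4,suppress=True)
s=r.sense();print(s["time_s"],"j6",s["joints"][5],s["tcp_pos"],"yaw",np.degrees(np.arctan2(s["ee_rot"][1,1],s["ee_rot"][0,1])),s["moment"],s["wrist_force"],s["gripper_width"],s["gripper_force"])
E
python3 st.py
```

```text
3.45 j6 -85.58786527389857 [ 0.5821 -0.1685  0.0781] yaw 93.56033631232182 [-0.0336  0.0031  0.0016] [ 0.5009 -0.0684 -0.002 ] 0.5400865700985523 0.0
```

move_arm([
  {"grip": 0.2,"xyz": [0,0,0],"angular": [0,0,0]},
  {"grip": 0.2,"xyz": [0,0,0],"angular": [0,0,0]},
  {"grip": 0.2,"xyz": [0,0,0],"angular": [0,0,0]},
  {"grip": 0.2,"xyz": [0,0,0],"angular": [0,0,0]},
  {"grip": 0.2,"xyz": [0,0,0],"angular": [0,0,0]},
])

```text
time_s: 3.95
tcp_pos: [0.5818, -0.1689, 0.0774]
ee_rot: [[-0.998, -0.062, 0.0], [-0.062, 0.998, -0.0], [-0.0, -0.0, -1.0]]
wrist_force: [0.0, -2.9, 1.3]
gripper_width: 0.298
gripper_force: 30.0
```

```bash
python3 st.py
```

```text
3.95 j6 -85.58715821207825 [ 0.5818 -0.1689  0.0774] yaw 93.55214930125402 [-0.859   0.0562 -0.0106] [ 0.0366 -2.9195  1.2562] 0.29757376235718713 29.99978054780513
```

move_arm([
  {"grip": 0.2,"xyz": [0,0,0],"angular": [0,0,-1.45]},
  {"grip": 0.2,"xyz": [0,0,0],"angular": [0,0,-1.45]},
  {"grip": 0.2,"xyz": [0,0,0],"angular": [0,0,-1.45]},
  {"grip": 0.2,"xyz": [0,0,0],"angular": [0,0,-1.45]},
  {"grip": 0.2,"xyz": [0,0,0],"angular": [0,0,-1.45]},
  {"grip": 0.2,"xyz": [0,0,0],"angular": [0,0,-1.45]},
  {"grip": 0.2,"xyz": [0,0,0],"angular": [0,0,-1.45]},
  {"grip": 0.2,"xyz": [0,0,0],"angular": [0,0,-1.45]},
  {"grip": 0.2,"xyz": [0,0,0],"angular": [0,0,-1.45]},
  {"grip": 0.2,"xyz": [0,0,0],"angular": [0,0,-1.45]},
])

```text
time_s: 4.95
tcp_pos: [0.5831, -0.1703, 0.0774]
ee_rot: [[-0.054, -0.999, 0.003], [-0.999, 0.054, -0.002], [0.002, -0.003, -1.0]]
wrist_force: [3.5, -8.7, -2.8]
gripper_width: 0.294
gripper_force: 30.0
```

```bash
python3 st.py
```

```text
4.95 j6 -2.2425656486502645 [ 0.5831 -0.1703  0.0774] yaw 176.90728033600652 [-2.5725 -0.7824 -0.1454] [ 3.5452 -8.6847 -2.8367] 0.29445725899782454 29.998030923306942
```

move_arm([
  {"grip": 0.2,"xyz": [1.7,-0.9,0],"angular": [0,0,-0.1]},
  {"grip": 0.2,"xyz": [1.7,-0.9,0],"angular": [0,0,-1.4]},
  {"grip": 0.2,"xyz": [1.7,-0.9,0],"angular": [0,0,-1.4]},
  {"grip": 0.2,"xyz": [1.7,-0.9,0],"angular": [0,0,-1.4]},
  {"grip": 0.2,"xyz": [1.7,-0.9,0],"angular": [0,0,-1.4]},
  {"grip": 0.2,"xyz": [1.7,-0.9,0],"angular": [0,0,-1.4]},
  {"grip": 0.2,"xyz": [1.7,-0.9,0],"angular": [0,0,-1.4]},
  {"grip": 0.2,"xyz": [1.7,-0.9,0],"angular": [0,0,-1.4]},
  {"grip": 0.2,"xyz": [1.7,-0.9,0],"angular": [0,0,-1.4]},
  {"grip": 0.2,"xyz": [1.7,-0.9,0],"angular": [0,0,-1.4]},
])

```text
time_s: 5.95
tcp_pos: [0.5848, -0.1695, 0.0774]
ee_rot: [[0.975, -0.223, 0.005], [-0.223, -0.975, 0.001], [0.005, -0.002, -1.0]]
wrist_force: [4.1, 1.5, -2.1]
gripper_width: 0.297
gripper_force: 30.0
```

```bash
python3 st.py; python3 - <<'E'
from station import r
import pickle
pickle.dump((r.capture("top"),None),open("t1.pkl","wb"))
pickle.dump((r.capture("side"),None),open("s1.pkl","wb"))
E
python3 stop.py t1; echo; python3 stop.py s1
```

```text
5.95 j6 78.14117219221103 [ 0.5848 -0.1695  0.0774] yaw -102.861261693362 [ 0.2955 -0.9127 -0.1356] [ 4.097   1.5224 -2.0807] 0.2971940910735167 29.998569921590388
[-35, -25] [(-30, 185), (-28, 186), (-26, 186), (-24, 187), (-22, 187), (-20, 187), (-18, 188), (-16, 189), (-14, 188), (-12, 187), (-10, 187), (-8, 188), (-6, 188), (-4, 187), (-2, 186), (0, 186), (2, 186), (4, 185), (6, 185), (8, 183), (10, 183), (12, 182), (14, 181), (16, 180), (18, 179), (20, 177), (22, 176), (24, 174), (26, 173), (28, 171), (30, 171), (32, 169), (34, 167), (36, 165), (38, 164), (40, 162), (42, 160), (44, 158), (46, 155), (48, 153), (50, 151), (52, 148), (54, 145), (56, 142), (58, 139), (60, 136), (62, 132), (64, 127), (66, 121), (68, 113), (70, 117), (72, 138), (74, 202)]
[25, 35] [(-30, 190), (-28, 190), (-26, 190), (-24, 190), (-22, 189), (-20, 188), (-18, 188), (-16, 188), (-14, 188), (-12, 187), (-10, 186), (-8, 185), (-6, 184), (-4, 182), (-2, 181), (0, 180), (2, 178), (4, 177), (6, 175), (8, 174), (10, 173), (12, 170), (14, 169), (16, 166), (18, 164), (20, 163), (22, 161), (24, 160), (26, 157), 
[... 738 characters left out ...]
6, 95), (58, 94), (60, 93), (62, 92), (64, 89), (66, 93), (68, 113), (70, 143), (72, 174), (74, 196)]
[25, 35] [(-30, 117), (-28, 119), (-26, 119), (-24, 119), (-22, 119), (-20, 118), (-18, 120), (-16, 123), (-14, 123), (-12, 124), (-10, 123), (-8, 122), (-6, 121), (-4, 122), (-2, 125), (0, 128), (2, 131), (4, 133), (6, 132), (8, 130), (10, 130), (12, 131), (14, 132), (16, 133), (18, 135), (20, 135), (22, 136), (24, 135), (26, 134), (28, 133), (30, 130), (32, 124), (34, 118), (36, 112), (38, 108), (40, 109), (42, 110), (44, 110), (46, 111), (48, 111), (50, 109), (52, 108), (54, 109), (56, 109), (58, 109), (60, 109), (62, 109), (64, 106), (66, 106), (68, 109), (70, 111), (72, 117), (74, 121)]
```

move_arm([
  {"grip": 0.2,"xyz": [0,0,0],"angular": [0,0,-0.6]},
  {"grip": 0.2,"xyz": [0,0,0],"angular": [0,0,-0.6]},
  {"grip": 0.2,"xyz": [0,0,0],"angular": [0,0,-0.6]},
  {"grip": 0.2,"xyz": [0,0,0],"angular": [0,0,-0.6]},
  {"grip": 0.2,"xyz": [0,0,0],"angular": [0,0,-0.6]},
  {"grip": 0.2,"xyz": [0,0,0],"angular": [0,0,-0.6]},
])

```text
time_s: 6.65
tcp_pos: [0.5847, -0.1686, 0.0774]
ee_rot: [[0.933, 0.361, 0.005], [0.361, -0.933, 0.001], [0.005, 0.0, -1.0]]
wrist_force: [3.9, 5.4, -1.4]
gripper_width: 0.297
gripper_force: 30.0
```

```bash
python3 st.py; python3 - <<'E'
from station import r
import pickle
pickle.dump((r.capture("side"),None),open("s1.pkl","wb"))
E
python3 stop.py s1 | head -1 | cut -c 1-420
```

```text
6.65 j6 112.13916357243262 [ 0.5847 -0.1686  0.0774] yaw -68.84314554269112 [ 1.4782 -1.1954  0.0465] [ 3.8678  5.3542 -1.3518] 0.2972106751116812 29.99930332414806
[-35, -25] [(-30, 117), (-28, 127), (-26, 146), (-24, 167), (-22, 185), (-20, 192), (-18, 193), (-16, 192), (-14, 192), (-12, 192), (-10, 195), (-8, 197), (-6, 195), (-4, 190), (-2, 174), (0, 146), (2, 126), (4, 125), (6, 127), (8, 129), (10, 130), (12, 130), (14, 130), (16, 130), (18, 130), (20, 130), (22, 131), (24, 132), (26, 133), (28, 129), (30, 121), (32, 100), (34, 73), (36, 62), (38, 67), (40, 81), (42, 93),
```

move_arm([
  {"grip": 0.6,"xyz": [0,0,0],"angular": [0,0,0]},
  {"grip": 0.6,"xyz": [0,0,0],"angular": [0,0,0]},
  {"grip": 0.6,"xyz": [0,0,0],"angular": [0,0,0]},
  {"grip": 0.6,"xyz": [0,0,0],"angular": [0,0,0]},
  {"grip": 0.8,"xyz": [0,0,-30],"angular": [0,0,0]},
  {"grip": 0.8,"xyz": [0,0,-70],"angular": [0,0,0]},
  {"grip": 0.8,"xyz": [0,0,-120],"angular": [0,0,0]},
])

```text
time_s: 7.4
tcp_pos: [0.581, -0.1703, 0.1967]
ee_rot: [[0.932, 0.361, -0.005], [0.361, -0.932, 0.0], [-0.005, -0.002, -1.0]]
wrist_force: [2.2, -0.7, 0.1]
gripper_width: 0.762
gripper_force: 0.0
```

```bash
python3 - <<'E'
from station import r
import numpy as np
s=r.sense();Q=s["ee_rot"];print(s["time_s"],s["tcp_pos"],"to gauge",Q.T@(np.array([.412,.2546,.17])-s["tcp_pos"])*1000)
E
```

```text
7.4 [ 0.58099023 -0.17034136  0.19669879] to gauge [  -3.97249524 -457.22749962   27.80130808]
```

move_arm([
  {"grip": 0.8,"xyz": [-4,-457,20],"angular": [0,0,1.61]},
  {"grip": 0.8,"xyz": [-4,-457,20],"angular": [0,0,1.61]},
  {"grip": 0.8,"xyz": [-4,-457,20],"angular": [0,0,1.61]},
  {"grip": 0.8,"xyz": [-4,-457,20],"angular": [0,0,1.61]},
  {"grip": 0.8,"xyz": [-4,-457,20],"angular": [0,0,1.61]},
  {"grip": 0.8,"xyz": [-4,-457,20],"angular": [0,0,1.61]},
  {"grip": 0.8,"xyz": [-4,-457,20],"angular": [0,0,1.61]},
  {"grip": 0.8,"xyz": [-4,-457,20],"angular": [0,0,1.61]},
  {"grip": 0.8,"xyz": [-4,-457,20],"angular": [0,0,1.61]},
  {"grip": 0.8,"xyz": [-4,-457,20],"angular": [0,0,1.61]},
])

```text
time_s: 8.4
tcp_pos: [0.4186, 0.2413, 0.1782]
ee_rot: [[0.574, -0.819, 0.0], [-0.819, -0.574, 0.0], [0.0, -0.0, -1.0]]
wrist_force: [1.2, -0.5, 0.0]
gripper_width: 0.804
gripper_force: 0.0
```

move_arm([
  {"grip": 0.8,"xyz": [0,0,0],"angular": [0,0,0.11]},
  {"grip": 0.8,"xyz": [0,0,0],"angular": [0,0,0.11]},
  {"grip": 0.8,"xyz": [0,0,0],"angular": [0,0,0.11]},
])

```text
time_s: 8.7
tcp_pos: [0.4194, 0.2397, 0.1779]
ee_rot: [[0.487, -0.873, -0.0], [-0.873, -0.487, -0.0], [0.0, 0.0, -1.0]]
wrist_force: [0.1, -1.4, -0.5]
gripper_width: 0.801
gripper_force: 0.0
```

```bash
python3 look.py w3
```

```text
8.7 [ 49.0666  12.1479 -24.7847   0.0018 -53.0903 -19.9164] [0.4194 0.2397 0.1779] yaw y -150.84873870829227 [-0.0246  0.1632 -0.0117] [ 0.1019 -1.3561 -0.547 ]
```

View pics/w3.png

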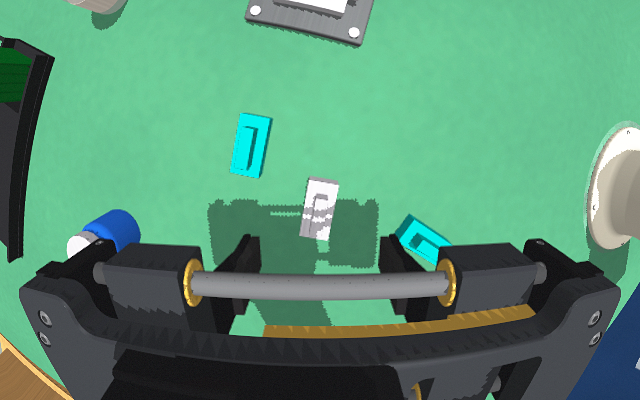

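The gauge is at (319,209), clear between the fingers; the turquoise one at (425,240) is well off to the side.

```bash
cat > gauge.py <<'E'
from h import *
c,pose=pickle.load(open("w3.pkl","rb"));im=c["img"];hsv=cv2.cvtColor(im,cv2.COLOR_RGB2HSV)
m=np.zeros(im.shape[:2],np.uint8);m[165:250,285:355]=hsv[165:250,285:355,1]<60
m=cv2.morphologyEx(m,cv2.MORPH_OPEN,np.ones((3,3)))
k=max(cv2.findContours(m,cv2.RETR_EXTERNAL,cv2.CHAIN_APPROX_NONE)[0],key=cv2.contourArea)[:,0].astype(float)
for z in(.022,.0):
    print(z,cv2.minAreaRect((plane(c,k,z,pose)[:,:2]*1000).astype(np.float32)))
print(k.min(0),k.max(0))
big=cv2.resize(im[160:255,270:365],None,fx=6,fy=6,interpolation=cv2.INTER_CUBIC)
rc=cv2.boxPoints(cv2.minAreaRect((plane(c,k,.022,pose)[:,:2]*1000).astype(np.float32)))/1000
q=proj(c,np.c_[rc,np.full(4,.022)],pose);cv2.polylines(big,[((q-[270,160])*6).astype(np.int32)],True,(255,0,0))
cv2.imwrite("pics/w3c.png",big[:,:,::-1])
E
python3 gauge.py
```

```text
0.022 ((411.6989440917969, 254.122802734375), (30.950313568115234, 64.6953125), 19.006786346435547)
0.0 ((408.2528076171875, 260.4317626953125), (33.26382827758789, 69.53121185302734), 19.006784439086914)
[299. 176.] [338. 240.]
```

View pics/w3c.png

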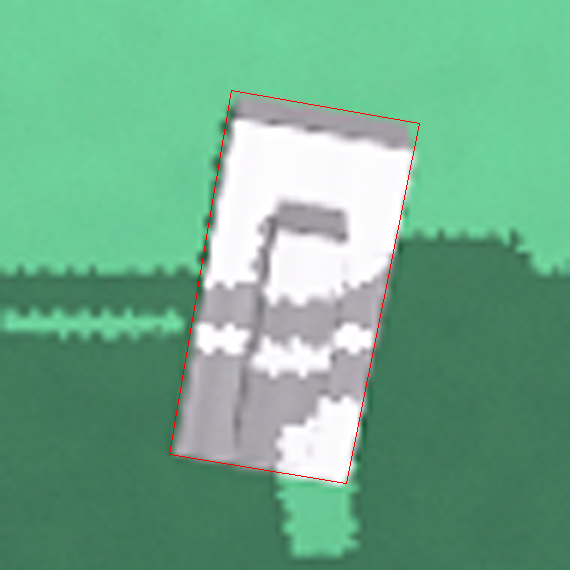

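The crop shows the rectangle fits apart from about 5 mm of end face at the near side, so the centre is (411,256) mm with long axis at 109°.

move_arm([
  {"grip": 0.5,"xyz": [-18.6,-0.8,40],"angular": [0,0,0.177]},
  {"grip": 0.5,"xyz": [-18.6,-0.8,80],"angular": [0,0,0.177]},
  {"grip": 0.5,"xyz": [-18.6,-0.8,100],"angular": [0,0,0.177]},
  {"grip": 0.5,"xyz": [-18.6,-0.8,120],"angular": [0,0,0.177]},
  {"grip": 0.5,"xyz": [-18.6,-0.8,129],"angular": [0,0,0.177]},
  {"grip": 0.5,"xyz": [-18.6,-0.8,129],"angular": [0,0,0.177]},
])

```text
time_s: 9.35
tcp_pos: [0.4112, 0.2556, 0.048]
ee_rot: [[0.323, -0.946, -0.002], [-0.946, -0.323, -0.002], [0.001, 0.002, -1.0]]
wrist_force: [-0.3, 0.2, 0.3]
gripper_width: 0.503
gripper_force: 0.0
```

move_arm([
  {"grip": 0,"xyz": [0,0,0],"angular": [0,0,0]},
  {"grip": 0,"xyz": [0,0,0],"angular": [0,0,0]},
  {"grip": 0,"xyz": [0,0,0],"angular": [0,0,0]},
  {"grip": 0,"xyz": [0,0,0],"angular": [0,0,0]},
  {"grip": 0,"xyz": [0,0,0],"angular": [0,0,0]},
  {"grip": 0,"xyz": [0,0,0],"angular": [0,0,0]},
  {"grip": 0,"xyz": [0,0,0],"angular": [0,0,0]},
  {"grip": 0,"xyz": [0,0,0],"angular": [0,0,0]},
])

```text
time_s: 10.15
tcp_pos: [0.4113, 0.257, 0.0494]
ee_rot: [[0.324, -0.946, 0.0], [-0.946, -0.324, 0.0], [-0.0, -0.0, -1.0]]
wrist_force: [-1.4, -0.3, 5.7]
gripper_width: 0.136
gripper_force: 30.0
```

```bash
python3 st.py
```

```text
10.15 j6 -32.329956877942635 [0.4113 0.257  0.0494] yaw -161.07930755816025 [ 0.0002  0.6505 -0.0365] [-1.3723 -0.2946  5.7097] 0.1364345903780213 30.000748336315155
```

move_arm([
  {"grip": 0,"xyz": [0,0,-30],"angular": [0,0,0]},
  {"grip": 0,"xyz": [0,0,-70],"angular": [0,0,0]},
  {"grip": 0,"xyz": [30,-4,-100],"angular": [0,0,0.04]},
  {"grip": 0,"xyz": [75,-11,-100],"angular": [0,0,0.088]},
  {"grip": 0,"xyz": [122,-18,-100],"angular": [0,0,0.088]},
  {"grip": 0,"xyz": [170,-25,-100],"angular": [0,0,0.088]},
  {"grip": 0,"xyz": [215,-32,-100],"angular": [0,0,0.088]},
  {"grip": 0,"xyz": [250,-37,-100],"angular": [0,0,0.088]},
  {"grip": 0,"xyz": [267,-39.6,-100],"angular": [0,0,0.088]},
  {"grip": 0,"xyz": [267,-39.6,-100],"angular": [0,0,0.088]},
])

```text
time_s: 11.15
tcp_pos: [0.535, 0.0149, 0.1473]
ee_rot: [[0.236, -0.972, -0.003], [-0.972, -0.236, -0.001], [-0.0, 0.003, -1.0]]
wrist_force: [0.2, 0.2, -3.7]
gripper_width: 0.135
gripper_force: 30.0
```

```bash
python3 look.py w4; python3 stop.py w4
```

```text
11.15 [ 18.9549  19.0272 -20.0397  -0.0299 -51.0981  -5.3117] [0.535  0.0149 0.1473] yaw y -166.3755813458643 [ 0.0189  0.1045 -0.0403] [ 0.1746  0.1925 -3.7392]
[-35, -25] [(-30, 191), (-28, 193), (-26, 192), (-24, 198), (-22, 254), (-20, 254), (-18, 253), (-16, 253), (-14, 253), (-12, 253), (-10, 253), (-8, 253), (-6, 253), (-4, 249), (-2, 106), (0, 133), (2, 135), (4, 133), (6, 131), (8, 132), (10, 132), (12, 129), (14, 132), (16, 133), (18, 131), (20, 131), (22, 134), (24, 133), (26, 134), (28, 132), (30, 135), (32, 135), (34, 131), (36, 127), (38, 130), (40, 118), (42, 85), (44, 83), (46, 82), (48, 101), (50, 130), (52, 105), (54, 83), (56, 84), (58, 83), (60, 130), (62, 157), (64, 161), (66, 163), (68, 163), (70, 203), (72, 218), (74, 120)]
[25, 35] [(-30, 228), (-28, 229), (-26, 230), (-24, 235), (-22, 254), (-20, 254), (-18, 254), (-16, 254), (-14, 253), (-12, 253), (-10, 253), (-8, 253), (-6, 253), (-4, 254), (-2, 96), (0, 130), (2, 130), (4, 130), (6, 130), (8, 130), (10, 131), (12, 130), (14, 130), (16, 130), (18, 130), (20, 129), (22, 129), (24, 130), (26, 130), (28, 130), (30, 129), (32, 130), (34, 107), (36, 78), (38, 79), (40, 79), (42, 79), (44, 79), (46, 79), (48, 79), (50, 78), (52, 78), (54, 79), (56, 78), (58, 77), (60, 116), (62, 136), (64, 136), (66, 135), (68, 136), (70, 154), (72, 149), (74, 96)]
```

View pics/w4.png

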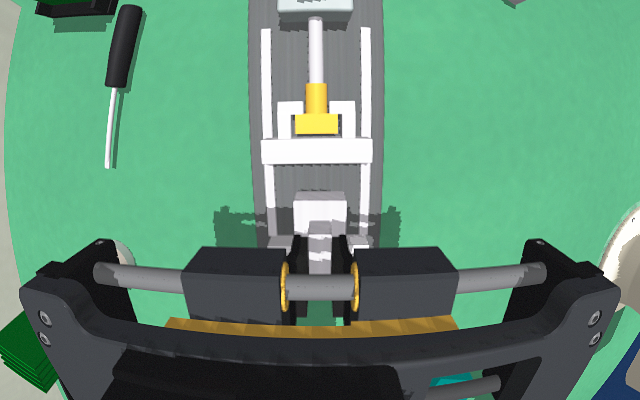

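The wrist view shows the gauge held square over the gap; the stop is at row 150 with a gap of about 73 mm. I'm checking where the gauge's near end sits relative to the tool.

```bash
cat > end.py <<'E'
import sys
from h import *
c,pose=pickle.load(open(sys.argv[1]+".pkl","rb"));g=cv2.cvtColor(c["img"],cv2.COLOR_RGB2GRAY)
p,Q=pose;y=np.array([-.244,.970]);x=np.array([.970,.244]);o=np.array([.5443,-.0192])
t=(p[:2]-o)*1000;print("tcp in fixture",t@x,t@y)
base=p[2]-.0494
def prof(x0,y0,z,ax,lo,hi):
    s=np.arange(lo,hi,1.);out=[]
    for a in s:
        q=[[*(o+((x0+(a if ax=='x' else b))*x+(y0+(a if ax=='y' else b))*y)/1000),z] for b in np.arange(-4,4.1,2)]
        P=proj(c,q,pose).astype(np.float32);out.append(int(cv2.remap(g,P[None,:,0].copy(),P[None,:,1].copy(),1).mean()))
    print(ax,[(int(a),b) for a,b in zip(s,out)])
prof(t@x+10,t@y,base+.022,'y',-44,-18)
prof(t@x-10,t@y,base+.022,'y',-44,-18)
prof(t@x,t@y-26,base+.022,'x',-24,24)
E
python3 end.py w4
```

```text
tcp in fixture -0.7360261222980398 35.34623956182669
y [(-44, 128), (-43, 129), (-42, 128), (-41, 128), (-40, 128), (-39, 128), (-38, 127), (-37, 111), (-36, 141), (-35, 150), (-34, 152), (-33, 156), (-32, 150), (-31, 198), (-30, 246), (-29, 246), (-28, 245), (-27, 243), (-26, 238), (-25, 239), (-24, 239), (-23, 239), (-22, 239), (-21, 239), (-20, 238), (-19, 239)]
y [(-44, 127), (-43, 126), (-42, 127), (-41, 127), (-40, 127), (-39, 127), (-38, 127), (-37, 124), (-36, 145), (-35, 157), (-34, 157), (-33, 158), (-32, 157), (-31, 194), (-30, 248), (-29, 249), (-28, 249), (-27, 249), (-26, 249), (-25, 249), (-24, 249), (-23, 249), (-22, 249), (-21, 249), (-20, 243), (-19, 210)]
x [(-24, 226), (-23, 134), (-22, 120), (-21, 117), (-20, 118), (-19, 117), (-18, 105), (-17, 97), (-16, 157), (-15, 251), (-14, 248), (-13, 248), (-12, 248), (-11, 249), (-10, 249), (-9, 249), (-8, 249), (-7, 250), (-6, 249), (-5, 248), (-4, 247), (-3, 247), (-2, 248), (-1, 248), (0, 248), (1, 248), (2, 249), (3, 249), (4, 250), (5, 250), (6, 251), (7, 251), (8, 251), (9, 250), (10, 247), (11, 247), (12, 249), (13, 252), (14, 211), (15, 94), (16, 99), (17, 99), (18, 98), (19, 97), (20, 97), (21, 98), (22, 99), (23, 98)]
```

move_arm([
  {"grip": 0,"xyz": [0,0,30],"angular": [0,0,0]},
  {"grip": 0,"xyz": [0,0,60],"angular": [0,0,0]},
  {"grip": 0,"xyz": [0,0,75],"angular": [0,0,0]},
  {"grip": 0,"xyz": [0,0,75],"angular": [0,0,0]},
  {"grip": 0,"xyz": [0,0,75],"angular": [0,0,0]},
])

```text
time_s: 11.7
tcp_pos: [0.5351, 0.0179, 0.074]
ee_rot: [[0.241, -0.97, -0.0], [-0.97, -0.241, -0.0], [0.0, 0.0, -1.0]]
wrist_force: [1.1, -0.7, -3.2]
gripper_width: 0.138
gripper_force: 30.0
```

```bash
python3 look.py w5;python3 end.py w5
```

```text
11.7 [ 19.2832  24.5781 -24.5359   0.0146 -40.9101  -5.3384] [0.5351 0.0179 0.074 ] yaw y -166.04418192003988 [0.0664 0.0739 0.0035] [ 1.0864 -0.6524 -3.2376]
tcp in fixture 0.10567664678147409 38.197478033733034
y [(-44, 245), (-43, 69), (-42, 105), (-41, 109), (-40, 110), (-39, 109), (-38, 109), (-37, 100), (-36, 120), (-35, 130), (-34, 131), (-33, 134), (-32, 132), (-31, 174), (-30, 230), (-29, 231), (-28, 232), (-27, 231), (-26, 228), (-25, 229), (-24, 229), (-23, 229), (-22, 229), (-21, 229), (-20, 228), (-19, 229)]
y [(-44, 240), (-43, 66), (-42, 106), (-41, 109), (-40, 108), (-39, 107), (-38, 108), (-37, 102), (-36, 123), (-35, 132), (-34, 134), (-33, 136), (-32, 134), (-31, 173), (-30, 232), (-29, 234), (-28, 234), (-27, 234), (-26, 234), (-25, 234), (-24, 234), (-23, 234), (-22, 235), (-21, 236), (-20, 219), (-19, 173)]
x [(-24, 101), (-23, 100), (-22, 99), (-21, 104), (-20, 104), (-19, 103), (-18, 100), (-17, 98), (-16, 106), (-15, 231), (-14, 234), (-13, 232), (-12, 232), (-11, 234), (-10, 234), (-9, 234), (-8, 235), (-7, 237), (-6, 234), (-5, 232), (-4, 231), (-3, 230), (-2, 232), (-1, 233), (0, 233), (1, 233), (2, 233), (3, 235), (4, 235), (5, 235), (6, 237), (7, 238), (8, 238), (9, 236), (10, 231), (11, 230), (12, 232), (13, 236), (14, 210), (15, 101), (16, 103), (17, 100), (18, 99), (19, 101), (20, 102), (21, 107), (22, 105), (23, 104)]
```

move_arm([
  {"grip": 0,"xyz": [0,0,6],"angular": [0,0,0]},
  {"grip": 0,"xyz": [0,0,10],"angular": [0,0,0]},
  {"grip": 0,"xyz": [0,0,12],"angular": [0,0,0]},
  {"grip": 0,"xyz": [0,0,12.5],"angular": [0,0,0]},
  {"grip": 0,"xyz": [0,0,12.8],"angular": [0,0,0]},
  {"grip": 0,"xyz": [0,0,12.8],"angular": [0,0,0]},
])

```text
time_s: 12.35
tcp_pos: [0.535, 0.017, 0.0615]
ee_rot: [[0.24, -0.971, -0.0], [-0.971, -0.24, -0.0], [-0.0, 0.0, -1.0]]
wrist_force: [-3.0, 0.7, -0.4]
gripper_width: 0.134
gripper_force: 30.0
```

```bash
python3 st.py
```

```text
12.35 j6 -5.327999213377483 [0.535  0.017  0.0615] yaw -166.1393755069435 [ 0.1174  0.734  -0.0125] [-2.9897  0.6629 -0.3626] 0.1342388732313794 29.99925345182419
```

move_arm([
  {"grip": 0.4,"xyz": [0,0,0],"angular": [0,0,0]},
  {"grip": 0.4,"xyz": [0,0,0],"angular": [0,0,0]},
  {"grip": 0.4,"xyz": [0,0,0],"angular": [0,0,0]},
  {"grip": 0.4,"xyz": [0,0,0],"angular": [0,0,0]},
  {"grip": 0.4,"xyz": [0,0,0],"angular": [0,0,0]},
  {"grip": 0.4,"xyz": [0,0,-15],"angular": [0,0,0]},
  {"grip": 0.5,"xyz": [0,0,-50],"angular": [0,0,0]},
  {"grip": 0.8,"xyz": [0,0,-95],"angular": [0,0,0]},
  {"grip": 1,"xyz": [30,0,-110],"angular": [0,0,0]},
  {"grip": 1,"xyz": [30,0,-110],"angular": [0,0,0]},
])

```text
time_s: 13.35
tcp_pos: [0.5446, -0.0132, 0.1745]
ee_rot: [[0.238, -0.971, 0.007], [-0.971, -0.238, 0.001], [0.001, -0.007, -1.0]]
wrist_force: [-1.0, 0.1, 0.4]
gripper_width: 0.68
gripper_force: 0.0
```

```bash
python3 look.py w6; python3 - <<'E'
from h import *
c,pose=pickle.load(open("w6.pkl","rb"));im=c["img"]
y=np.array([-.244,.970]);x=np.array([.970,.244]);o=np.array([.5443,-.0192])
big=im.copy()
q=[[*(o+(a*15*x+(37.3+b*30)*y)/1000),.034] for a,b in((1,1),(1,-1),(-1,-1),(-1,1))]
cv2.polylines(big,[proj(c,q,pose).astype(np.int32)],True,(255,0,0))
p,Q=pose;K=np.array([.5838,-.1692]);ty=np.degrees(np.arctan2(Q[1,1],Q[0,1]))
print("to knob",Q.T@(np.array([*K,.14])-p)*1000,ty)
cv2.imwrite("pics/w6c.png",cv2.resize(big[80:330,180:460],None,fx=2.2,fy=2.2)[:,:,::-1])
E
```

```text
13.35 [ 15.699   17.8671 -17.2129   0.071  -54.4989  -1.9584] [ 0.5446 -0.0132  0.1745] yaw y -166.21817398378798 [0.0064 0.1315 0.0483] [-0.9676  0.1443  0.3815]
to knob [160.80376536  -0.68544542  34.67521784] -166.21817398378798
```

View pics/w6c.png

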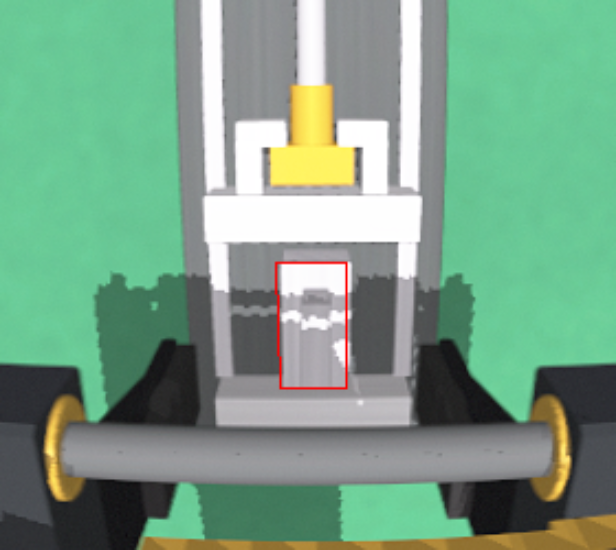

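The crop shows the gauge standing flat and square, about centred, near the fence. I'm going back to the knob.

move_arm([
  {"grip": 1,"xyz": [40,0,0],"angular": [0,0,-0.15]},
  {"grip": 1,"xyz": [80,0,0],"angular": [0,0,-0.3]},
  {"grip": 1,"xyz": [120,0,0],"angular": [0,0,-0.45]},
  {"grip": 1,"xyz": [160.5,-0.7,15],"angular": [0,0,-1.7]},
  {"grip": 1,"xyz": [160.5,-0.7,30],"angular": [0,0,-1.7]},
  {"grip": 1,"xyz": [160.5,-0.7,30],"angular": [0,0,-1.7]},
  {"grip": 1,"xyz": [160.5,-0.7,30],"angular": [0,0,-1.7]},
  {"grip": 1,"xyz": [160.5,-0.7,30],"angular": [0,0,-1.7]},
  {"grip": 1,"xyz": [160.5,-0.7,30],"angular": [0,0,-1.7]},
  {"grip": 1,"xyz": [160.5,-0.7,30],"angular": [0,0,-1.7]},
])

```text
time_s: 14.4
tcp_pos: [0.5806, -0.167, 0.1393]
ee_rot: [[0.986, 0.166, -0.003], [0.166, -0.986, 0.001], [-0.003, -0.001, -1.0]]
wrist_force: [-1.2, -0.3, -0.7]
gripper_width: 0.998
gripper_force: 0.0
```

move_arm([
  {"grip": 1,"xyz": [0,0,0],"angular": [0,0,-0.2]},
  {"grip": 1,"xyz": [0,0,0],"angular": [0,0,-0.2]},
  {"grip": 1,"xyz": [0,0,0],"angular": [0,0,-0.2]},
  {"grip": 1,"xyz": [0,0,0],"angular": [0,0,-0.2]},
])

```text
time_s: 14.8
tcp_pos: [0.581, -0.1673, 0.14]
ee_rot: [[0.936, 0.352, -0.002], [0.352, -0.936, 0.0], [-0.002, -0.001, -1.0]]
wrist_force: [0.0, -0.3, -0.9]
gripper_width: 0.996
gripper_force: 0.0
```

```bash
python3 look.py w7; python3 - <<'E'
from h import *
c,pose=pickle.load(open("w7.pkl","rb"));p,Q=pose
print("to knob",Q.T@(np.array([.5838,-.1692,.077])-p)*1000)
E
```

```text
14.8 [ -0.7412  25.501  -10.6676  -0.0169 -53.9509 111.342 ] [ 0.581  -0.1673  0.14  ] yaw y -69.40921497545268 [-0.1206  0.1121 -0.006 ] [ 0.0375 -0.2642 -0.8662]
to knob [ 2.06886335  2.86517481 63.02961743]
```

move_arm([
  {"grip": 0.6,"xyz": [2,2.8,30],"angular": [0,0,-0.01]},
  {"grip": 0.6,"xyz": [2,2.8,63],"angular": [0,0,-0.01]},
  {"grip": 0.6,"xyz": [2,2.8,63],"angular": [0,0,-0.01]},
  {"grip": 0.2,"xyz": [2,2.8,63],"angular": [0,0,-0.01]},
  {"grip": 0.2,"xyz": [2,2.8,63],"angular": [0,0,-0.01]},
  {"grip": 0.2,"xyz": [2,2.8,63],"angular": [0,0,-0.01]},
  {"grip": 0.2,"xyz": [2,2.8,63],"angular": [0,0,-0.01]},
  {"grip": 0.2,"xyz": [2,2.8,63],"angular": [0,0,-0.01]},
  {"grip": 0.2,"xyz": [2,2.8,63],"angular": [0,0,-0.01]},
  {"grip": 0.2,"xyz": [2,2.8,63],"angular": [0,0,-0.01]},
])

```text
time_s: 15.85
tcp_pos: [0.5843, -0.1688, 0.0789]
ee_rot: [[0.932, 0.362, 0.0], [0.362, -0.932, 0.001], [0.0, -0.001, -1.0]]
wrist_force: [-1.3, 5.0, 4.8]
gripper_width: 0.296
gripper_force: 30.0
```

move_arm([
  {"grip": 0.2,"xyz": [0,0,0],"angular": [0,0,0]},
  {"grip": 0.2,"xyz": [0,0,0],"angular": [0,0,0]},
  {"grip": 0.2,"xyz": [0,0,0],"angular": [0,0,0]},
])

```text
time_s: 16.15
tcp_pos: [0.5843, -0.1688, 0.0789]
ee_rot: [[0.932, 0.362, 0.0], [0.362, -0.932, 0.001], [0.0, -0.001, -1.0]]
wrist_force: [-1.6, 5.2, 5.0]
gripper_width: 0.294
gripper_force: 30.0
```

```bash
python3 st.py
```

```text
16.15 j6 112.1633871158575 [ 0.5843 -0.1688  0.0789] yaw -68.78637989064246 [ 1.3826  0.6676 -0.1183] [-1.5668  5.1994  4.9987] 0.29446865077840606 30.000797705724835
```

move_arm([
  {"grip": 0.2,"xyz": [0.3,-0.8,-1.5],"angular": [0,0,0.1]},
  {"grip": 0.2,"xyz": [0.3,-0.8,-1.5],"angular": [0,0,1.35]},
  {"grip": 0.2,"xyz": [0.3,-0.8,-1.5],"angular": [0,0,1.35]},
  {"grip": 0.2,"xyz": [0.3,-0.8,-1.5],"angular": [0,0,1.35]},
  {"grip": 0.2,"xyz": [0.3,-0.8,-1.5],"angular": [0,0,1.35]},
  {"grip": 0.2,"xyz": [0.3,-0.8,-1.5],"angular": [0,0,1.35]},
  {"grip": 0.2,"xyz": [0.3,-0.8,-1.5],"angular": [0,0,1.35]},
  {"grip": 0.2,"xyz": [0.3,-0.8,-1.5],"angular": [0,0,1.35]},
  {"grip": 0.2,"xyz": [0.3,-0.8,-1.5],"angular": [0,0,1.35]},
  {"grip": 0.2,"xyz": [0.3,-0.8,-1.5],"angular": [0,0,1.35]},
])

```text
time_s: 17.15
tcp_pos: [0.5839, -0.1696, 0.0789]
ee_rot: [[0.555, -0.832, -0.001], [-0.832, -0.555, -0.001], [0.0, 0.002, -1.0]]
wrist_force: [0.1, -3.5, -3.7]
gripper_width: 0.297
gripper_force: 30.0
```

```bash
python3 st.py
```

```text
17.15 j6 34.560675460992556 [ 0.5839 -0.1696  0.0789] yaw -146.3223802476184 [-0.9294 -0.0376  0.1581] [ 0.1003 -3.4977 -3.6519] 0.2970893064645497 29.998807911761105
```

move_arm([
  {"grip": 0.2,"xyz": [0.5,0.3,1],"angular": [0,0,0.15]},
  {"grip": 0.2,"xyz": [0.5,0.3,1],"angular": [0,0,0.3]},
  {"grip": 0.2,"xyz": [0.5,0.3,1],"angular": [0,0,0.45]},
  {"grip": 0.2,"xyz": [0.5,0.3,1],"angular": [0,0,0.6]},
  {"grip": 0.2,"xyz": [0.5,0.3,1],"angular": [0,0,0.72]},
  {"grip": 0.2,"xyz": [0.5,0.3,1],"angular": [0,0,0.84]},
  {"grip": 0.2,"xyz": [0.5,0.3,1],"angular": [0,0,0.95]},
  {"grip": 0.2,"xyz": [0.5,0.3,1],"angular": [0,0,0.95]},
  {"grip": 0.2,"xyz": [0.5,0.3,1],"angular": [0,0,0.95]},
])

```text
time_s: 18.05
tcp_pos: [0.5832, -0.1698, 0.0789]
ee_rot: [[-0.349, -0.937, -0.003], [-0.937, 0.349, -0.0], [0.001, 0.002, -1.0]]
wrist_force: [-4.6, -0.7, 5.0]
gripper_width: 0.294
gripper_force: 30.0
```

```bash
python3 st.py; python3 - <<'E'
from station import r
import pickle
pickle.dump((r.capture("side"),None),open("s2.pkl","wb"))
E
python3 stop.py s2 | cut -c 1-620
```

```text
18.05 j6 -19.508622556835938 [ 0.5832 -0.1698  0.0789] yaw 159.54411361266008 [-0.3124  1.5577 -0.0806] [-4.6461 -0.706   5.015 ] 0.2938191198508373 30.001081028021872
[-35, -25] [(-30, 164), (-28, 164), (-26, 169), (-24, 169), (-22, 168), (-20, 164), (-18, 161), (-16, 167), (-14, 170), (-12, 177), (-10, 190), (-8, 196), (-6, 194), (-4, 192), (-2, 193), (0, 195), (2, 197), (4, 194), (6, 188), (8, 170), (10, 143), (12, 126), (14, 126), (16, 128), (18, 129), (20, 129), (22, 130), (24, 130), (26, 131), (28, 132), (30, 132), (32, 132), (34, 134), (36, 133), (38, 127), (40, 114), (42, 94), (44, 78), (46, 71), (48, 79), (50, 92), (52, 99), (54, 99), (56, 98), (58, 97), (60, 96), (62, 95), (64, 92), (66, 95), (68, 115), (70, 145), (72, 174), (74, 196)]
[25, 35] [(-30, 117), (-28, 119), (-26, 121), (-24, 120), (-22, 120), (-20, 119), (-18, 120), (-16, 119), (-14, 118), (-12, 119), (-10, 121), (-8, 124), (-6, 125), (-4, 124), (-2, 122), (0, 121), (2, 120), (4, 122), (6, 126), (8, 130), (10, 133), (12, 133), (14, 132), (16, 131), (18, 132), (20, 133), (22, 134), (24, 135), (26, 135), (28, 136), (30, 136), (32, 134), (34, 133), (36, 128), (38, 121), (40, 116), (42, 111), (44, 109), (46, 109), (48, 110), (50, 108), (52, 107), (54, 109), (56, 109), (58, 109), (60, 108), (62, 108), (64, 106), (66, 106), (68, 110), (70, 112), (72, 117), (74, 119)]
```

move_arm([
  {"grip": 0.2,"xyz": [0,0,0],"angular": [0,0,0.05]},
  {"grip": 0.2,"xyz": [0,0,0],"angular": [0,0,0.1]},
  {"grip": 0.2,"xyz": [0,0,0],"angular": [0,0,0.15]},
  {"grip": 0.2,"xyz": [0,0,0],"angular": [0,0,0.2]},
])

```text
time_s: 18.5
tcp_pos: [0.583, -0.1697, 0.0788]
ee_rot: [[-0.53, -0.848, -0.003], [-0.848, 0.53, -0.0], [0.002, 0.002, -1.0]]
wrist_force: [-4.2, -0.1, 5.1]
gripper_width: 0.292
gripper_force: 30.0
```

```bash
python3 st.py
```

```text
18.5 j6 -31.06278637285448 [ 0.583  -0.1697  0.0788] yaw 148.0050985026201 [-0.2269  1.6482  0.169 ] [-4.1783 -0.1182  5.1495] 0.29212723895557874 29.999463236890733
```

move_arm([
  {"grip": 0.2,"xyz": [0,0,0],"angular": [0,0,0.03]},
  {"grip": 0.2,"xyz": [0,0,0],"angular": [0,0,0.06]},
])

```text
time_s: 18.7
tcp_pos: [0.583, -0.1697, 0.0789]
ee_rot: [[-0.579, -0.815, -0.003], [-0.815, 0.579, -0.0], [0.002, 0.002, -1.0]]
wrist_force: [-5.9, -1.4, 5.8]
gripper_width: 0.296
gripper_force: 30.0
```

```bash
python3 st.py
```

```text
18.7 j6 -34.45405310823925 [ 0.583  -0.1697  0.0789] yaw 144.6163484689538 [-0.0974  1.6606  0.1172] [-5.8834 -1.3863  5.8354] 0.29623156645360277 30.000212998129427
```

```bash
cat > avg.py <<'E'
from station import r
import numpy as np
m=[];
for i in range(6):
    s=r.sense();m.append([*s["moment"],*s["wrist_force"]]);r.capture("side")
m=np.array(m);np.set_printoptions(precision=3,suppress=True)
yaw=np.degrees(np.arctan2(s["ee_rot"][1,1],s["ee_rot"][0,1]));print(s["time_s"],"turned rad",np.radians((-68.79-yaw)%360),"mz",m[:,2],m[:,2].mean(),m.mean(0)[3:])
E
python3 avg.py
```

```text
18.95 turned rad 2.558168720438736 mz [ 0.117  0.085 -0.018 -0.099 -0.041  0.029] 0.012369534049969566 [-5.657 -0.723  5.685]
```

move_arm([
  {"grip": 0.2,"xyz": [0,0,0],"angular": [0,0,0.03]},
  {"grip": 0.2,"xyz": [0,0,0],"angular": [0,0,0.06]},
])

```text
time_s: 19.2
tcp_pos: [0.583, -0.1696, 0.0788]
ee_rot: [[-0.627, -0.779, -0.003], [-0.779, 0.627, -0.0], [0.002, 0.002, -1.0]]
wrist_force: [-5.4, -0.7, 5.3]
gripper_width: 0.295
gripper_force: 30.0
```

```bash
python3 avg.py
```

```text
19.45 turned rad 2.6182058508643653 mz [ 0.213  0.015 -0.103 -0.025 -0.033 -0.056] 0.0018039661276708547 [-5.732 -0.895  5.592]
```

move_arm([
  {"grip": 0.2,"xyz": [0,0,0],"angular": [0,0,0.01]},
  {"grip": 0.2,"xyz": [0,0,0],"angular": [0,0,0.02]},
  {"grip": 0.2,"xyz": [0,0,0],"angular": [0,0,0.03]},
  {"grip": 0.2,"xyz": [0,0,0],"angular": [0,0,0.04]},
  {"grip": 0.2,"xyz": [0,0,0],"angular": [0,0,0.05]},
  {"grip": 0.2,"xyz": [0,0,0],"angular": [0,0,0.06]},
])

```text
time_s: 20.1
tcp_pos: [0.5829, -0.1696, 0.0788]
ee_rot: [[-0.672, -0.741, -0.003], [-0.741, 0.672, -0.0], [0.003, 0.002, -1.0]]
wrist_force: [-6.3, 0.5, 5.1]
gripper_width: 0.295
gripper_force: 30.0
```

```bash
python3 avg.py
```

```text
20.35 turned rad 2.6776368992163024 mz [0.121 0.117 0.083 0.075 0.086 0.088] 0.09498251798274486 [-6.053 -0.296  5.827]
```

move_arm([
  {"grip": 0.2,"xyz": [0,0,0],"angular": [0,0,0.01]},
  {"grip": 0.2,"xyz": [0,0,0],"angular": [0,0,0.02]},
  {"grip": 0.2,"xyz": [0,0,0],"angular": [0,0,0.03]},
  {"grip": 0.2,"xyz": [0,0,0],"angular": [0,0,0.04]},
])

```text
time_s: 20.8
tcp_pos: [0.5829, -0.1696, 0.0788]
ee_rot: [[-0.701, -0.713, -0.003], [-0.713, 0.701, -0.0], [0.003, 0.002, -1.0]]
wrist_force: [-5.9, -0.5, 6.2]
gripper_width: 0.299
gripper_force: 30.0
```

```bash
python3 avg.py
```

```text
21.05 turned rad 2.7175899766377447 mz [0.142 0.111 0.107 0.115 0.081 0.077] 0.1054933824108348 [-6.258 -0.464  6.195]
```

move_arm([
  {"grip": 0.2,"xyz": [0,0,0],"angular": [0,0,0.01]},
  {"grip": 0.2,"xyz": [0,0,0],"angular": [0,0,0.02]},
  {"grip": 0.2,"xyz": [0,0,0],"angular": [0,0,0.03]},
  {"grip": 0.2,"xyz": [0,0,0],"angular": [0,0,0.04]},
])

```text
time_s: 21.5
tcp_pos: [0.5829, -0.1696, 0.0789]
ee_rot: [[-0.729, -0.685, -0.004], [-0.685, 0.729, -0.0], [0.003, 0.002, -1.0]]
wrist_force: [-5.7, 0.6, 5.7]
gripper_width: 0.291
gripper_force: 30.0
```

```bash
python3 avg.py
```

```text
21.75 turned rad 2.7576396579447175 mz [0.14  0.117 0.075 0.096 0.1   0.102] 0.10502652551497782 [-5.953 -0.187  6.35 ]
```

move_arm([
  {"grip": 0.2,"xyz": [0,0,0],"angular": [0,0,0.01]},
  {"grip": 0.2,"xyz": [0,0,0],"angular": [0,0,0.02]},
  {"grip": 0.2,"xyz": [0,0,0],"angular": [0,0,0.03]},
  {"grip": 0.2,"xyz": [0,0,0],"angular": [0,0,0.04]},
])

```text
time_s: 22.2
tcp_pos: [0.5829, -0.1695, 0.0789]
ee_rot: [[-0.756, -0.655, -0.004], [-0.655, 0.756, -0.0], [0.003, 0.002, -1.0]]
wrist_force: [-5.4, 0.1, 5.6]
gripper_width: 0.298
gripper_force: 30.0
```

```bash
python3 avg.py
```

```text
22.45 turned rad 2.7974434243805817 mz [0.196 0.149 0.16  0.145 0.073 0.078] 0.13352794523481434 [-5.902 -0.003  6.347]
```

move_arm([
  {"grip": 0.2,"xyz": [0,0,0],"angular": [0,0,0.006]},
  {"grip": 0.2,"xyz": [0,0,0],"angular": [0,0,0.013]},
  {"grip": 0.2,"xyz": [0,0,0],"angular": [0,0,0.02]},
])

```text
time_s: 22.8
tcp_pos: [0.5828, -0.1695, 0.0788]
ee_rot: [[-0.768, -0.64, -0.004], [-0.64, 0.768, -0.0], [0.003, 0.002, -1.0]]
wrist_force: [-5.9, 0.6, 6.1]
gripper_width: 0.294
gripper_force: 30.0
```

```bash
python3 avg.py
```

```text
23.05 turned rad 2.817179579502117 mz [0.247 0.247 0.148 0.185 0.151 0.18 ] 0.19289670866783756 [-5.778 -0.002  6.134]
```

The moment has risen from about 0.105 to 0.19 N m, and the angle past the last contact-free reading bounds the push at 15 N or less. That suggests roughly 12 N, so I stop turning, ease the side load and let go.

move_arm([
  {"grip": 0.2,"xyz": [0.4,0.3,-0.3],"angular": [0,0,0]},
  {"grip": 0.2,"xyz": [0.8,0.7,-0.7],"angular": [0,0,0]},
  {"grip": 0.2,"xyz": [1.2,1.0,-1.0],"angular": [0,0,0]},
  {"grip": 0.2,"xyz": [1.2,1.0,-1.0],"angular": [0,0,0]},
])

```text
time_s: 23.5
tcp_pos: [0.5827, -0.1695, 0.0789]
ee_rot: [[-0.77, -0.638, -0.001], [-0.638, 0.77, -0.0], [0.0, 0.0, -1.0]]
wrist_force: [-1.4, -3.0, -3.0]
gripper_width: 0.303
gripper_force: 30.0
```

```bash
python3 avg.py
```

```text
23.75 turned rad 2.8198309068827596 mz [0.196 0.266 0.243 0.27  0.243 0.213] 0.23857455947547454 [-1.533 -3.201 -4.081]
```

move_arm([
  {"grip": 0.33,"xyz": [0,0,0],"angular": [0,0,0]},
  {"grip": 0.4,"xyz": [0,0,0],"angular": [0,0,0]},
  {"grip": 0.5,"xyz": [0,0,0],"angular": [0,0,0]},
  {"grip": 0.7,"xyz": [0,0,0],"angular": [0,0,0]},
  {"grip": 0.7,"xyz": [0,0,0],"angular": [0,0,0]},
  {"grip": 0.7,"xyz": [0,0,0],"angular": [0,0,0]},
  {"grip": 0.7,"xyz": [0,0,-20],"angular": [0,0,0]},
  {"grip": 0.7,"xyz": [0,0,-60],"angular": [0,0,0]},
  {"grip": 0.7,"xyz": [0,0,-105],"angular": [0,0,0]},
])

```text
time_s: 24.7
tcp_pos: [0.5819, -0.1692, 0.1844]
ee_rot: [[-0.77, -0.638, -0.004], [-0.638, 0.77, 0.0], [0.003, 0.003, -1.0]]
wrist_force: [1.3, -0.5, 0.1]
gripper_width: 0.702
gripper_force: 0.0
```

```bash
python3 st.py; python3 - <<'E'
from station import r
import cv2,numpy as np
a=r.capture("side")["img"][120:260,250:420];b=r.capture("top")["img"][130:240,250:420]
a=cv2.resize(a,None,fx=3,fy=3);b=cv2.resize(b,(a.shape[1],330))
b=b[:600-a.shape[0]] if a.shape[0]+b.shape[0]>600 else b
cv2.imwrite("pics/end.png",np.vstack([a,b])[:,:,::-1])
E
```

```text
24.7 j6 -49.41913778655904 [ 0.5819 -0.1692  0.1844] yaw 129.64032978307426 [-0.0282 -0.1528 -0.0016] [ 1.3204 -0.5274  0.1226] 0.7021581959386497 0.0
```

View pics/end.png

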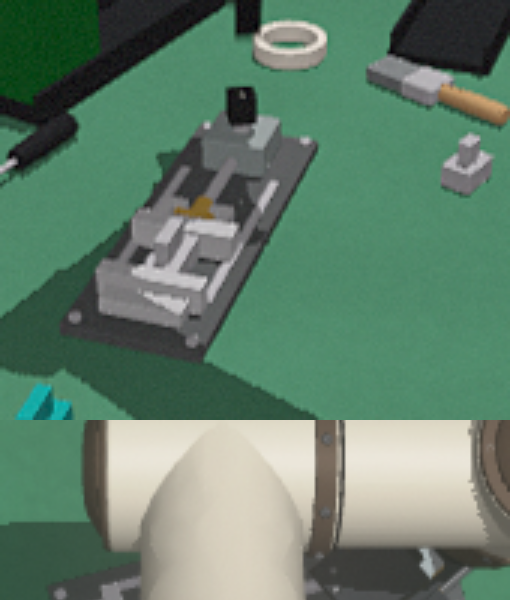

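The final picture shows the gauge standing between stop and fence, the knob free and the other things in view still in place. I'm handing in.

```bash
python3 -c "
from station import r
print(r.finish_job())"
```

```text
the job is handed in; nothing more can be done
None
```

The job is handed in at about 25 s: the longer gauge stands between fence and stop, held with an estimated 12–17 N (from knob torque and angle, not measured directly), set by winding in only, with the slack taken up and the knob released.

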